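# Fetch the cast link from behind the paint bottles

## Task

First clear the three paint bottles out of the white rack and stand them all upright on the flat piece of cardboard at the side; then take the cast metal link from the lane behind their compartments and lay it flat in the middle of the wooden filing block, lengthwise along it. Only after that, put every bottle back upright into the very compartment it came from, flat on its floor, and never let a bottle tip over.

Things in the scene. Friction and masses are not known exactly. Their poses are not given: they have to be found in the camera images.
- slim_bottle: Slender round amber bottle, paper label: body 32 mm diameter, straight to 60 mm height, shoulder to 68 mm, then a black cap 24 mm diameter up to 92 mm. Loose, 50 to 100 g. Starts upright in one of the rack's three compartments. Origin: centre of its underside; z up along the bottle.
- square_bottle: Square amber bottle, paper label: body 36 x 36 mm, straight to 62 mm height, then a round black cap 26 mm diameter up to 84 mm. Loose, 70 to 140 g. Starts upright in one of the rack's three compartments, turned at most 0.2 rad to it. Origin: centre of its underside; x and y square to its flat sides, z up.
- wide_jar: Wide round amber jar, paper label: body 44 mm diameter up to 56 mm height, then a black cap 42 mm diameter up to 76 mm. Loose, 75 to 155 g. Starts upright in one of the rack's three compartments. Origin: centre of its underside; z up along the jar.
- link: Grey cast metal link, loose, 65 to 125 g, 84 mm long, flat in the rack's rear lane across the rack (x along the rack's y, within 0.25 rad). Bar 14 mm wide, 20 mm high, a 22 mm high round boss at each end (diameter 22 mm at x = 32 mm, 18 mm at x = -32 mm); 44 mm of plain bar between them to grip. Origin: bar's middle, on the underside; x along the bar, z up.
- rack: White fixed rack 152 (x) x 196 mm (y), floor 10 mm, all walls and dividers 18 mm above bench, 4 mm thick. Origin: centre at bench height; front -x faces the robot. Three compartments 60 mm square, centres x -42, y -64, 0, 64 mm; each holds a bottle within 4 mm of its centre. Behind: lane 80 x 188 mm, centre x 32, y 0, with the link and, in its far +y corner, a small black cap of no concern.
- board: Flat piece of brown cardboard, fixed to the bench, 220 mm (its x) by 100 mm (its y), 4 mm thick: the side area for the bottles, with room for the three in a row along its x, 70 mm apart. To the left or the right of the rack. Origin: centre of its underside at bench height; z up.
- block: Plain wooden filing block, fixed, 120 mm (its x) by 70 mm (its y), 25 mm high. On the other side of the rack from the cardboard. Origin: centre of its underside at bench height; z up, x along its length.

How it is judged:
On the way, in this order (a step that is already met when the one before it is completed fails the run):
1. all three bottles stand upright and released on the cardboard (x of slim_bottle in the frame of board between -0.105 and 0.105 m and y of slim_bottle in the frame of board between -0.048 and 0.048 m and z of slim_bottle in the frame of board between -0.002 and 0.01 m and angle between each of slim_bottle, square_bottle, wide_jar's own z axis and vertical below 0.12 rad and contact force between the fingers and slim_bottle below 0.3 N and x of square_bottle in the frame of board between -0.105 and 0.105 m and y of square_bottle in the frame of board between -0.048 and 0.048 m and z of square_bottle in the frame of board between -0.002 and 0.01 m and contact force between the fingers and square_bottle below 0.3 N and x of wide_jar in the frame of board between -0.105 and 0.105 m and y of wide_jar in the frame of board between -0.048 and 0.048 m and z of wide_jar in the frame of board between -0.002 and 0.01 m and contact force between the fingers and wide_jar below 0.3 N), for 0.2 s.
2. the link lies flat and released in the middle of the filing block, along it, while the three bottles still stand on the cardboard (all of step 1 and horizontal distance between link and block below 0.015 m and angle between the x axis of link and the x axis of block, either way round below 0.26 rad and angle between link's own z axis and vertical below 0.12 rad and z of link in the frame of block between 0.021 and 0.03 m and contact force between the fingers and link below 0.3 N), for 0.2 s.
At the end, for the whole second after the job is handed in: Link flat on the block (0.12 rad), within 15 mm of its middle and 0.26 rad of its length. Each bottle upright (0.08 rad) on the floor of the compartment it came from, within 25 mm of its start (the walls leave less). All released and at rest (horizontal distance between link and block below 0.015 m and angle between the x axis of link and the x axis of block, either way round below 0.26 rad and angle between link's own z axis and vertical below 0.12 rad and z of link in the frame of block between 0.021 and 0.03 m and contact force between the fingers and link below 0.3 N and linear speed of each of link, slim_bottle, square_bottle, wide_jar below 0.02 m/s and angular speed of each of link, slim_bottle, square_bottle, wide_jar below 0.2 rad/s and distance of each of slim_bottle, square_bottle, wide_jar from where it was at the start of the episode below 0.025 m and angle between each of slim_bottle, square_bottle, wide_jar's own z axis and vertical below 0.08 rad and z of slim_bottle in the frame of rack between 0.007 and 0.0135 m and contact force between the fingers and slim_bottle below 0.3 N and z of square_bottle in the frame of rack between 0.007 and 0.0135 m and contact force between the fingers and square_bottle below 0.3 N and z of wide_jar in the frame of rack between 0.007 and 0.0135 m and contact force between the fingers and wide_jar below 0.3 N); the robot touches nothing.
It fails at once if a bottle tips over (leans more than 0.6 rad) (angle between any of slim_bottle, square_bottle, wide_jar's own z axis and vertical above 0.6 rad).
It also fails if it takes over 134 s, if anything falls off the work surface, if the arm or the gripper's body presses on something with over 40 N, if the wrist force passes 120 N, or if a joint passes its speed limit or range.

## Robot

A 6-joint arm with a two-finger parallel gripper is mounted at the origin on the work surface. World frame = base frame: x ahead of the robot, y to its left, z up, the work surface at z = 0. Lengths are in m, angles in rad, forces in N, time in s.
With the tool pointing down it reaches from about 0.375 to 0.975 m from the base axis. Payload 3.8 kg.
Tool frame: the origin (TCP) lies midway between the tips of the shut fingers; the grasp point (between the pads) lies 19 mm behind it; x points along the fingers, y is the direction in which the jaws open and shut, and the axes are right-handed (so a half turn about x gives the same grasp; the last joint's range is limited). The gripper opens to 88 mm and grips with 3 to 60 N. Pads are 18 mm wide; open, the fingers measure 123 mm over their backs; the gripper's body (75 mm by 187 mm) begins 45 mm behind the grasp point.
Start: joints at [-1.269, 0.264, 1.604, -0, 1.274, -0.037], TCP at [0.224, -0.637, 0.239] pointing down, gripper open.
Joint ranges: [-2.63, 2.63], [-0.94, 2.18], [0.31, 2.57], [-1.31, 4.45], [0, 2.66], [-2.55, 2.55]. Speed limits (rad/s): [2.57, 2.57, 3.14, 3.14, 3.14, 3.14].

## Interface

Orientations are given as a rotation vector (axis times angle).
In Python, from cell import manip, inverse_kinematics, cams, order gives the robot as it stands. Calls block until the motion is done:
- manip.move_pose(position, orientation): joint-space move of the TCP to a pose.
- manip.move_linear(position, rate=0.15, rot=None): straight line of the TCP; rot=None keeps the orientation; rate is the mean speed in m/s.
- manip.set_joints(angles): joint-space move.
- manip.set_gripper(opening, force=None): finger opening in m; force is the grip in N (None keeps the last); returns when the fingers have stopped.
- manip.dwell(seconds).
- inverse_kinematics(position, orientation): joint angles nearest the present ones, or None.
- manip.state(): the state.
- cams.capture(name): name is "scene" or "side" or "wrist"; returns a dict with "image" (400x640x3 uint8, blue, green, red), "z_map" (400x640 float32, m along the optical axis (not along the pixel's ray), 0 where there is no reading), "intrinsics" (3x3 intrinsics, pixels), "position" and "orientation" of the camera in the world; the wrist camera has in their place "T_tool_cam" (4x4, takes a point from camera to tool coordinates, whose origin is the TCP and whose axes are the tool frame's). Camera axes: x right, y down, z forward; pixel columns grow to the right and rows downward; lengths in m; the calibration is good to about 2 mm. A picture is of the moment at which its call begins: read the wrist's pose just before it.
A pose or a line that the arm cannot do raises manip.IKError and nothing moves.
- order.close_job(): hands the job in, once; it reports no verdict.
The state is a dict: "clock": time; "joint_pos": joint angles; "joint_velocities": joint speeds; "tau": joint torques, N m; "tool_pos": TCP position; "tcp_rot": TCP orientation; "contact_force": force on the tool from outside, world axes, zero at the start; "moment": the same for the moment, N m; "gripper_width": finger opening in m.
Only numpy, scipy, OpenCV 4.12 (cv2) and the standard library are available. Lean on these libraries where they do the work, as an engineer would, in place of code of your own. Each camera call takes 0.05 s, during which the arm holds its last target.

## Working session

There is one attempt and no reset: what is moved stays moved. The work goes in short steps, each a Python script; the robot and the scene stay as the last script left them, time stands still between calls to the robot, and variables do not carry over. Pictures are saved under pics/ and viewed, and the job is handed in when it is done.

```bash
ls; mkdir -p pics; python3 - <<'E'
from cell import manip, inverse_kinematics, cams, order
import cv2,numpy as np
print(manip.state())
for n in ["scene","side","wrist"]:
    c=cams.capture(n); cv2.imwrite(f"pics/{n}0.png",c["image"]); np.savez(f"{n}0.npz",**c)
    print(n,{k:v for k,v in c.items() if k not in("image","z_map")}, (c["z_map"]>0).mean())
E
```

```text
pics
{'clock': 0.0, 'joint_pos': array([-1.26893157e+00,  2.64735853e-01,  1.60536933e+00, -9.07901155e-06,
        1.27367952e+00, -3.68890606e-02]), 'joint_velocities': array([ 0.00145324,  0.00113873, -0.00115822, -0.00038418, -0.00033377,
       -0.00033535]), 'tau': array([ 5.59684067e-04, -5.02109921e+01, -3.56872416e+01,  7.28177698e-02,
        2.94556946e-02, -1.74254474e-04]), 'tool_pos': array([ 0.22410333, -0.63596513,  0.23740217]), 'tcp_rot': array([ 2.03821337,  0.35086713, -2.03883002]), 'contact_force': array([ 0.57291244, -0.24995497,  0.59017715]), 'moment': array([0.00031262, 0.03762304, 0.02795129]), 'gripper_width': 0.08829375721196976}
scene {'intrinsics': array([[388.01866132,   0.        , 322.23608138],
       [  0.        , 388.01866132, 195.57917199],
       [  0.        ,   0.        ,   1.        ]]), 'position': array([ 1.00317428, -0.0171107 ,  0.6564416 ]), 'orientation': array([-1.83701571, -1.8356337 ,  0.61194151])} 0.9960703125
side {'intrinsics': array([[412.194714  ,   0.        , 320.6694256 ],
       [  0.        , 412.194714  , 194.49057931],
       [  0.        ,   0.        ,   1.        ]]), 'position': array([0.51032083, 0.63253527, 0.74874515]), 'orientation': array([-0.06581658,  2.91256121, -1.14323346])} 0.99588671875
wrist {'intrinsics': array([[323.03847683,   0.        , 324.33508431],
       [  0.        , 323.03847683, 195.16159606],
       [  0.        ,   0.        ,   1.        ]]), 'T_tool_cam': array([[ 4.76505764e-04, -2.77779639e-01,  9.60644703e-01,
        -1.45677332e-01],
       [ 9.99999850e-01, -1.27443913e-04, -5.32878613e-04,
         2.42690469e-04],
       [ 2.70451149e-04,  9.60644813e-01,  2.77779536e-01,
        -7.12429276e-02],
       [ 0.00000000e+00,  0.00000000e+00,  0.00000000e+00,
         1.00000000e+00]])} 0.99594140625
```

View pics/scene0.png

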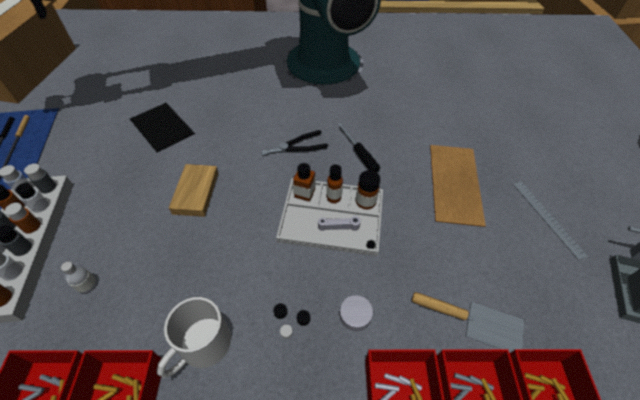

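View pics/side0.png

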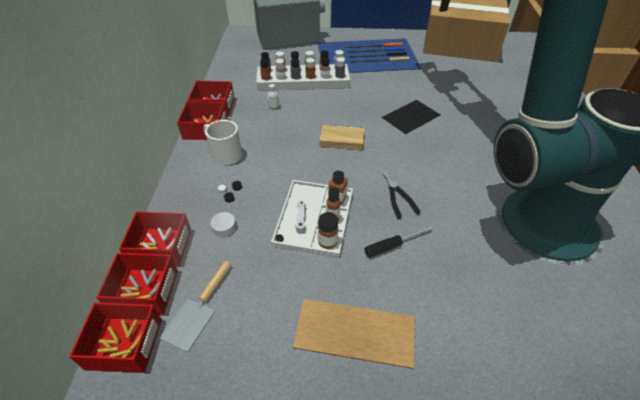

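View pics/wrist0.png

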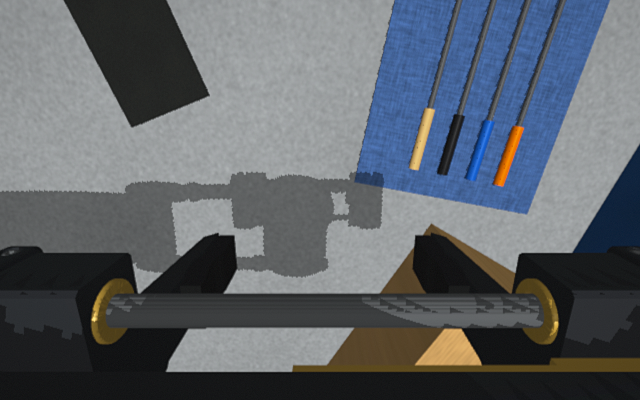

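The scene view shows the rack near pixel (330,215), with the square, slim and wide bottles at about (305,180), (335,183) and (368,190). The link is at (338,223), the cardboard at (457,185) on the +y side and the block at (193,190) on the -y side. Next I measure them.

```bash
cat > h.py <<'E'
import numpy as np, cv2
from scipy.spatial.transform import Rotation as R
def campose(c,T=None):
    if T is None: return R.from_rotvec(c["orientation"]).as_matrix(), np.asarray(c["position"])
    return T[:3,:3],T[:3,3]
def ray(c,uv,z,T=None):
    Rm,p=campose(c,T); K=c["intrinsics"]; uv=np.atleast_2d(uv).astype(float)
    d=np.c_[(uv[:,0]-K[0,2])/K[0,0],(uv[:,1]-K[1,2])/K[1,1],np.ones(len(uv))]@Rm.T
    return p+d*((z-p[2])/d[:,2])[:,None]
def cloud(c,T=None):
    Rm,p=campose(c,T); K=c["intrinsics"]; Z=c["z_map"]; v,u=np.mgrid[:Z.shape[0],:Z.shape[1]]
    P=np.stack([(u-K[0,2])/K[0,0]*Z,(v-K[1,2])/K[1,1]*Z,Z],-1)
    return P@Rm.T+p
def rect(pts):
    (cx,cy),(w,h),a=cv2.minAreaRect((pts[:,:2]*1000).astype(np.float32))
    a=np.radians(a)
    if w<h: w,h,a=h,w,a+np.pi/2
    a=(a+np.pi/2)%np.pi-np.pi/2
    return cx/1000,cy/1000,w,h,a   # a: direction of long axis
def big(m):
    n,l,s,c=cv2.connectedComponentsWithStats(m.astype(np.uint8)); i=1+np.argmax(s[1:,4]); return l==i
E
cat > m1.py <<'E'
from h import *
for n in ["scene","side"]:
    c=dict(np.load(f"{n}0.npz")); P=cloud(c); hsv=cv2.cvtColor(c["image"],cv2.COLOR_BGR2HSV).astype(int)
    x,y,z=P[...,0],P[...,1],P[...,2]; H,S,V=hsv[...,0],hsv[...,1],hsv[...,2]
    near=(x>.35)&(x<.85)&(np.abs(y)<.45)
    br=near&(H>5)&(H<28)&(S>70)
    def quad(m,zp):
        cs,_=cv2.findContours(m.astype(np.uint8),cv2.RETR_EXTERNAL,cv2.CHAIN_APPROX_NONE)
        k=max(cs,key=cv2.contourArea)[:,0]; return rect(ray(c,k,zp))
    bb=big(br&(y>.1)&(z<.012)); print(n,"board",quad(bb,.004),np.median(z[bb]))
    bl=big(br&(y<-.1)&(z>.019)); print(n,"block",quad(bl,.025),np.median(z[bl]))
    rk=near&(np.abs(y)<.17)&(V>125)&(S<50)&(z<.03)&(z>.005)
    rk=big(cv2.morphologyEx(rk.astype(np.uint8),cv2.MORPH_CLOSE,np.ones((5,5)))>0); print(n,"rack",quad(rk,.018))
    # caps
    hi=near&(np.abs(y)<.17)&(z>.066)
    nn,l,s,_=cv2.connectedComponentsWithStats(hi.astype(np.uint8))
    for i in range(1,nn):
        m=l==i
        if m.sum()<15: continue
        zt=np.percentile(z[m],95); t=m&(z>zt-.004)
        print("  tall",m.sum(),"top",round(zt,4),(x[t].min()+x[t].max())/2,(y[t].min()+y[t].max())/2, np.ptp(x[t]),np.ptp(y[t]))
E
python3 m1.py
```

```text
scene board (0.45844439697265627, 0.288822998046875, 222.6414031982422, 101.30891418457031, np.float64(-0.1267417004896343)) 0.004357434903051849
scene block (0.4919947204589844, -0.2721755065917969, 123.42565155029297, 71.63066101074219, np.float64(-0.07539582151485202)) 0.024630669342723843
scene rack (0.5506600341796875, 0.014928169250488281, 195.944091796875, 152.76600646972656, np.float64(1.4159971589568419))
  tall 333 top 0.0949 0.49832800491052015 -0.04103361534614214 0.024185665208960372 0.02360016233998731
  tall 277 top 0.1027 0.5085384064839582 0.01976108898815519 0.022957160461349768 0.021238449269211153
  tall 411 top 0.0875 0.5172317774965163 0.08590919240185704 0.04170405321062487 0.041003967512986364
  tall 244 top 0.0887 0.8009846576947887 -0.16329939956665981 0.055848857940919094 0.012669289726222666
side board (0.45766015625, 0.2902347106933594, 219.05548095703125, 101.15646362304688, np.float64(-0.1281246800437117)) 0.003055998955437067
side block (0.4881249694824219, -0.2683909912109375, 117.7862548828125, 73.93059539794922, np.float64(-0.07501272579204432)) 0.023511206014614705
side rack (0.55038427734375, 0.019572708129882814, 203.72079467773438, 152.7744903564453, np.float64(1.4149749045724151))
  tall 160 top 0.087 0.8016262593796923 -0.16236010469650125 0.05638847821994897 0.014588924149686266
  tall 447 top 0.1011 0.5075761640064158 0.019798776179353716 0.02185964944711727 0.02485638439039073
  tall 348 top 0.0865 0.5170825991936574 0.08678898843172472 0.039808753903360805 0.04216540917483591
```

```bash
cat >> h.py <<'E'
def ori(yaw):
    """tool x down, jaw axis (tool y) at world yaw"""
    y=np.array([np.cos(yaw),np.sin(yaw),0]); x=np.array([0,0,-1.]); z=np.cross(x,y)
    return R.from_matrix(np.c_[x,y,z]).as_rotvec()
E
python3 - <<'E'
from cell import *
from h import *
M=R.from_rotvec([2.03821337,0.35086713,-2.03883002]).as_matrix(); print(M.round(2))
rk=-0.155; bd=-.127; bl=-.075
for nm,p,ys in [("rack",(.5,-.04,.1),[rk,rk+np.pi]),("rack",(.52,.085,.1),[rk,rk+np.pi]),("lane",(.58,.01,.05),[rk,rk+np.pi]),("board",(.39,.3,.1),[bd+np.pi/2,bd-np.pi/2]),("board",(.53,.28,.1),[bd+np.pi/2,bd-np.pi/2]),("block",(.49,-.27,.05),[bl+np.pi/2,bl-np.pi/2])]:
    for y in ys:
        q=inverse_kinematics(p,ori(y)); print(nm,y,None if q is None else np.round(q,2))
E
```

```text
[[-0.    0.33 -0.94]
 [ 0.   -0.94 -0.33]
 [-1.   -0.   -0.  ]]
rack -0.155 [-0.13  0.07  2.1   0.    0.97  0.03]
rack 2.9865926535897933 None
rack -0.155 [0.11 0.12 2.05 0.   0.97 0.27]
rack 2.9865926535897933 None
lane -0.155 [-0.03  0.27  1.97  0.    0.9   0.13]
lane 2.9865926535897933 None
board 1.4437963267948966 [ 0.61  0.05  2.12  0.    0.97 -0.84]
board -1.6977963267948966 [ 0.61  0.05  2.12 -0.    0.97  2.3 ]
board 1.4437963267948966 [ 0.44  0.24  1.9   0.    1.   -1.  ]
board -1.6977963267948966 [ 0.44  0.24  1.9  -0.    1.    2.14]
block 1.4957963267948966 [-0.55  0.24  2.02 -0.    0.89 -2.04]
block -1.6457963267948965 [-0.55  0.24  2.02 -0.    0.89  1.1 ]
```

```bash
python3 - <<'E'
from cell import *
from h import *
manip.move_pose([.55,.02,.28],ori(-.155))
s=manip.state(); c=cams.capture("wrist")
T=np.eye(4); T[:3,:3]=R.from_rotvec(s["tcp_rot"]).as_matrix(); T[:3,3]=s["tool_pos"]
c["T"]=T@c["T_tool_cam"]; np.savez("wrist1.npz",**c); cv2.imwrite("pics/wrist1.png",c["image"]); print(s["clock"],s["tool_pos"])
E
```

```text
2.75 [0.55010585 0.01921983 0.27992027]
```

View pics/wrist1.png

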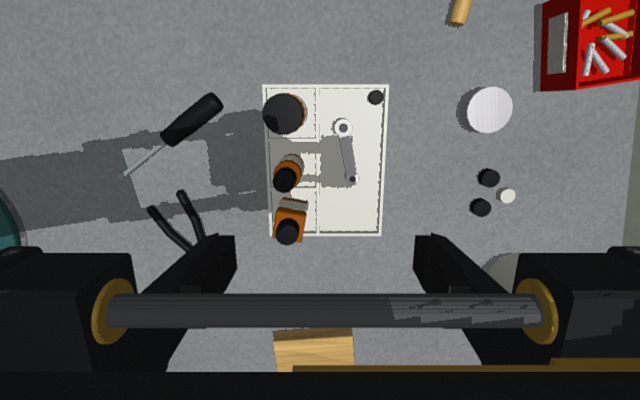

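The wrist view shows the link with its big boss at (343,128) and small boss at (352,180). The wide, slim and square caps are at (284,114), (285,180) and (287,231).

```bash
cat > m2.py <<'E'
from h import *
c=dict(np.load("wrist1.npz")); T=c["T"]; P=cloud(c,T); x,y,z=P[...,0],P[...,1],P[...,2]
near=(x>.4)&(x<.75)&(y>-.12)&(y<.15)
rk=near&(z>.015)&(z<.021)
cs,_=cv2.findContours(cv2.morphologyEx((near&(z>.006)).astype(np.uint8),cv2.MORPH_OPEN,np.ones((3,3))),cv2.RETR_EXTERNAL,cv2.CHAIN_APPROX_NONE)
print("rack wall pts",rect(P[rk]))
g=near&(z>.12)
hi=near&(z>.08)&(z<.12); n,l,s,_=cv2.connectedComponentsWithStats(hi.astype(np.uint8))
for i in range(1,n):
    m=l==i
    if s[i,4]<40: continue
    zt=np.percentile(z[m],90); t=m&(z>zt-.003)
    k,_=cv2.findContours(t.astype(np.uint8),cv2.RETR_EXTERNAL,cv2.CHAIN_APPROX_NONE); k=max(k,key=len)[:,0]
    q=ray(c,k,zt,T)[:,:2]; (cx,cy),r=cv2.minEnclosingCircle((q*1000).astype(np.float32))
    print("cap",round(zt,4),cx,cy,r)
cr=np.array([np.cos(-.155),np.sin(-.155)]); cy_=np.array([-cr[1],cr[0]])
rx=(x-.5505)*cr[0]+(y-.016)*cr[1]; ry=(x-.5505)*cy_[0]+(y-.016)*cy_[1]
lk=big(near&(rx>-.004)&(rx<.068)&(np.abs(ry)<.06)&(z>.023)&(z<.045))
k,_=cv2.findContours(lk.astype(np.uint8),cv2.RETR_EXTERNAL,cv2.CHAIN_APPROX_NONE); k=max(k,key=len)[:,0]
print("link",rect(ray(c,k,.031,T)), "cloud",rect(P[lk]), np.median(z[lk]), lk.sum())
C=P[lk][:,:2].mean(0); print(C, "rack xy", rx[lk].min(),rx[lk].max(),ry[lk].min(),ry[lk].max())
sq=near&(y<0)&(rx<-.01)&(z>.066)&(z<.076)
print("square shoulder",sq.sum(), rect(P[sq]))
# front/side face fit: points of square body 0.03..0.07
b=near&(ry<-.035)&(rx<-.01)&(z>.03)&(z<.074); print(b.sum(),rect(P[b]))
for n in ("scene","side"):
    d=dict(np.load(n+"0.npz")); Q=cloud(d); X,Y,Z=Q[...,0],Q[...,1],Q[...,2]
    b=(X>.46)&(X<.54)&(Y<-.01)&(Y>-.075)&(Z>.03)&(Z<.076); print(n,"sq body",b.sum(),rect(Q[b]))
E
python3 m2.py
```

```text
rack wall pts (0.5808692626953125, 0.019667709350585937, 346.9679870605469, 231.8439178466797, np.float64(0.09187290737009124))
cap 0.0867 516.7003784179688 83.95477294921875 20.71112823486328
cap 0.1025 507.19305419921875 18.050167083740234 11.872682571411133
cap 0.0946 497.47125244140625 -42.981990814208984 13.10682201385498
link (0.5785875854492187, 0.025741802215576173, 82.9932861328125, 21.81098747253418, np.float64(-1.5674971307959185)) cloud (0.5785918579101562, 0.025771270751953124, 82.70800018310547, 21.764591217041016, np.float64(-1.5672279666129754)) 0.030672216005269926 845
[0.5794062  0.02823642] rack xy 0.010614523986083032 0.04228631345222577 -0.02629735195186152 0.05464867390224264
square shoulder 439 (0.49732562255859375, -0.043580513000488284, 35.90873336791992, 35.892608642578125, np.float64(-0.3419309755224349))
725 (0.4974496154785156, -0.043312408447265624, 36.50764846801758, 36.5020637512207, np.float64(1.2301335485835576))
scene sq body 418 (0.4986889343261719, -0.04137308502197266, 38.02048110961914, 36.94514465332031, np.float64(-0.37914172753745756))
side sq body 215 (0.4973750610351563, -0.041107803344726565, 39.829193115234375, 36.900848388671875, np.float64(1.2288175475308951))
```

```bash
cat >> m2.py <<'E'
pts=P[lk][:,:2]; q=ray(c,np.argwhere(lk)[:,::-1],.031,T)[:,:2]; m=q.mean(0); w,v=np.linalg.eigh(np.cov((q-m).T)); a=v[:,1]; a=a*np.sign(a[1])
t=(q-m)@a; print("link pca yaw",np.arctan2(a[1],a[0]),"centre",m+a*((t.min()+t.max())/2-.001), t.max()-t.min(), "wid", [np.ptp(((q-m)@[-a[1],a[0]])[abs(t-u)<.008]) for u in (t.min()+.009,0,t.max()-.011)])
E
python3 m2.py|tail -1
cat > act.py <<'E'
from cell import *
from h import *
BC=np.array([.458,.2895]); BY=-.127
u=np.array([np.cos(BY),np.sin(BY)])
B={ # rack xy, rack jaw yaw, grip height, board slot x, open
 "wide":((.517,.085),-.155,.042,.07,.060),
 "slim":((.508,.019),-.155,.050,0.,.060),
 "square":((.4975,-.0425),-.342,.046,-.07,.062)}
HI=.17
def chk(tag):
    s=manip.state(); print(tag,"t",round(s["clock"],2),"w",round(s["gripper_width"],4),"F",np.round(s["contact_force"],1),"p",np.round(s["tool_pos"],4))
def go(xy,z,yaw): manip.move_pose([*xy,z],ori(yaw))
def transfer(n,src,dst,zs,zd,ys,yd,h,op):
    zt=h-.019
    manip.set_gripper(op)
    go(src,HI,ys); manip.move_linear([*src,zs+zt],rate=.15); chk("at")
    manip.set_gripper(0.0,force=20); chk("grip")
    manip.move_linear([*src,HI],rate=.15); chk("lift")
    go(dst,HI,yd); manip.move_linear([*dst,zd+zt+.0015],rate=.12); manip.dwell(.1); chk("down")
    manip.set_gripper(op); manip.dwell(.1); chk("open")
    manip.move_linear([*dst,HI],rate=.2)
def out(n):
    xy,yr,h,sx,op=B[n]; transfer(n,xy,BC+u*sx,.010,.004,yr,BY+np.pi/2,h,op)
def back(n):
    xy,yr,h,sx,op=B[n]; transfer(n,BC+u*sx,xy,.004,.010,BY+np.pi/2,yr,h,op)
def snap(name,f):
    s=manip.state(); c=cams.capture(name); cv2.imwrite(f"pics/{f}.png",c["image"])
    if name=="wrist":
        T=np.eye(4); T[:3,:3]=R.from_rotvec(s["tcp_rot"]).as_matrix(); T[:3,3]=s["tool_pos"]; c["T"]=T@c["T_tool_cam"]
    np.savez(f+".npz",**c); return c
E
python3 - <<'E'
from act import *
out("wide"); snap("side","side2"); snap("scene","scene2")
E
```

```text
link pca yaw 1.6065855264001283 centre [0.57952083 0.02475144] 0.08313150372682349 wid [np.float64(0.017655507218888283), np.float64(0.013986389405902605), np.float64(0.021801437773872005)]
at t 5.04 w 0.0599 F [-0.3 -0.5  0.4] p [0.5182 0.085  0.0341]
grip t 5.43 w 0.0432 F [-1.  -0.2  5.7] p [0.5177 0.0851 0.034 ]
lift t 6.5 w 0.0435 F [-0.9  0.7 -1.7] p [0.516  0.0849 0.1687]
down t 9.09 w 0.0433 F [ 0.4  0.1 -0.9] p [0.528  0.2809 0.0291]
open t 9.63 w 0.0601 F [ 0.2 -0.9  1.1] p [0.5275 0.2806 0.0286]
```

View pics/scene2.png

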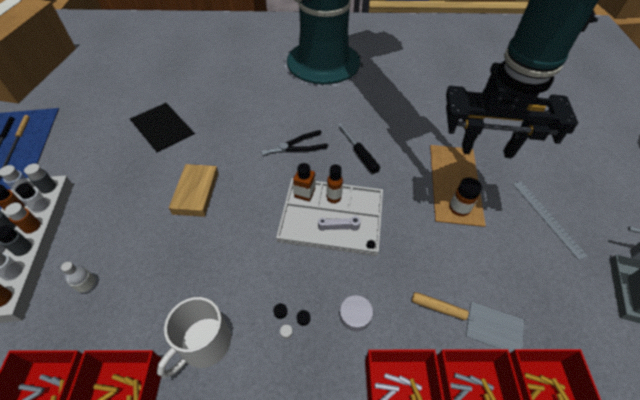

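The jar stands upright near the end of the board at (466,197). Next are slim and square.

```bash
python3 - <<'E'
from act import *
out("slim"); out("square"); snap("side","side3"); snap("scene","scene3")
go((.50,.22),.28,-.155); snap("wrist","wrist3"); chk("end")
E
```

```text
at t 12.88 w 0.0599 F [ 0.3 -0.4  0.3] p [0.5089 0.0192 0.0418]
grip t 13.42 w 0.0313 F [-0.8 -0.2  3.8] p [0.5083 0.019  0.0414]
lift t 14.43 w 0.031 F [-0.1  0.2 -0.6] p [0.5071 0.019  0.1688]
down t 16.86 w 0.0314 F [-0.1 -0.3 -0. ] p [0.4586 0.2899 0.0372]
open t 17.55 w 0.0602 F [ 0.8  0.6 -0.2] p [0.458  0.2895 0.0365]
at t 20.91 w 0.0617 F [ 0.6 -0.   0.8] p [ 0.4984 -0.0424  0.0378]
grip t 21.42 w 0.0359 F [-0.9 -0.6  3.4] p [ 0.4979 -0.0426  0.0376]
lift t 22.45 w 0.0359 F [ 0.3  0.7 -1.9] p [ 0.4966 -0.0424  0.1688]
down t 25.19 w 0.0356 F [ 0.5 -0.3 -0.7] p [0.3892 0.2988 0.0331]
open t 25.85 w 0.0622 F [0.8 0.3 0.7] p [0.3885 0.2984 0.0325]
end t 28.07 w 0.0617 F [-0.4  0.1 -0.8] p [0.4993 0.2201 0.2789]
```

View pics/side3.png

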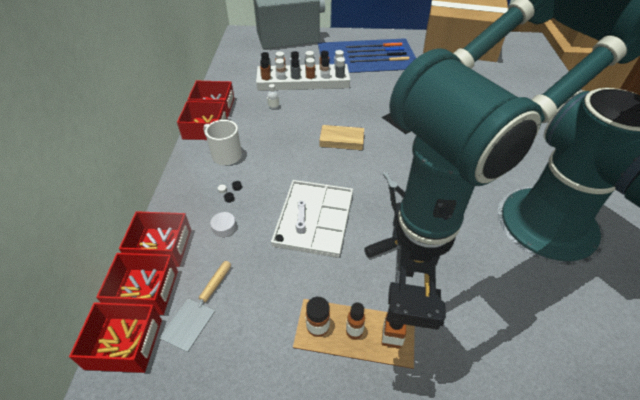

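View pics/wrist3.png

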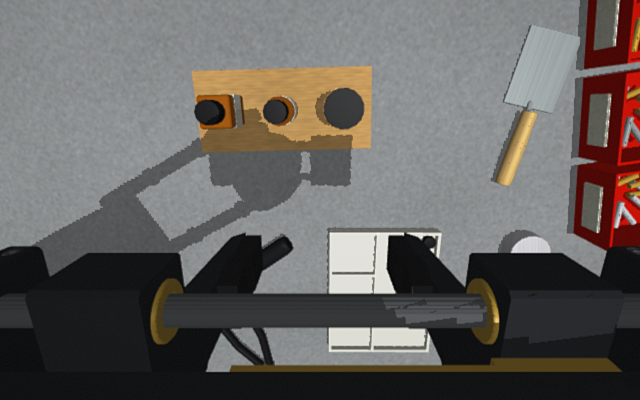

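All three stand upright on the board at (208,112), (280,110) and (343,108) in the wrist view. Next is the link.

```bash
python3 - <<'E'
from act import *
L=(.5795,.0250); yj=1.6066-np.pi/2
manip.set_gripper(.030)
go(L,.10,yj); manip.move_linear([*L,.0125],rate=.1); manip.dwell(.1); chk("at")
manip.set_gripper(0.,force=25); chk("grip")
manip.move_linear([*L,.12],rate=.12); chk("lift")
go((.49,-.27),.26,-.075-np.pi/2); manip.dwell(.2); snap("wrist","wrist4"); snap("scene","scene4"); chk("over")
E
```

```text
at t 30.91 w 0.0299 F [-0.2 -0.  -1. ] p [0.5804 0.025  0.0135]
grip t 31.29 w 0.0139 F [-0.2 -0.7  2.6] p [0.5799 0.025  0.013 ]
lift t 32.34 w 0.0137 F [-0.8 -0.7 -0.7] p [0.5787 0.025  0.119 ]
over t 33.92 w 0.0138 F [ 0.3 -0.  -0.7] p [ 0.4902 -0.2693  0.2595]
```

View pics/wrist4.png

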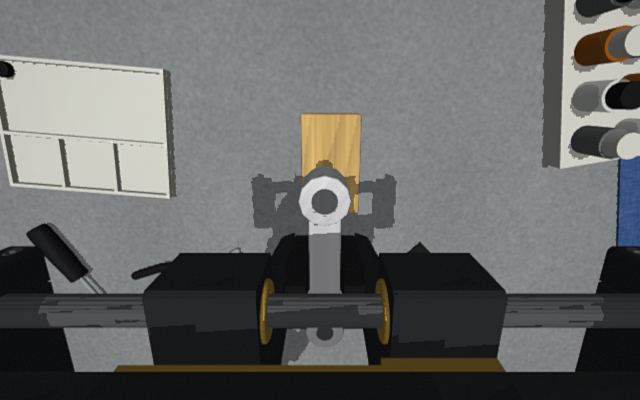

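View pics/scene4.png

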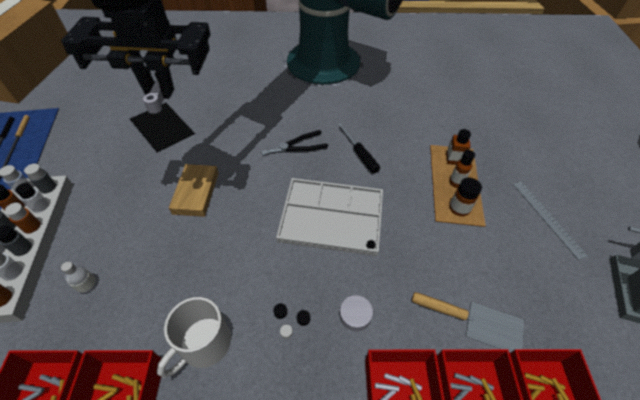

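The link is held, with its big boss at (325,200). The block is partly hidden, but its far edge shows at (302-360,114). I back off in x to see all of it.

```bash
python3 - <<'E'
from act import *
go((.40,-.26),.26,-.075-np.pi/2); manip.dwell(.2); c=snap("wrist","wrist5"); chk("x")
T=c["T"];P=cloud(c,T);x,y,z=P[...,0],P[...,1],P[...,2]
m=big((x>.38)&(x<.6)&(y>-.36)&(y<-.18)&(z>.018)&(z<.032))
k,_=cv2.findContours(m.astype(np.uint8),cv2.RETR_EXTERNAL,cv2.CHAIN_APPROX_NONE); k=max(k,key=len)[:,0]
print(rect(ray(c,k,.025,T)),rect(P[m]),np.median(z[m]))
c=dict(np.load("wrist4.npz"));T=c["T"]; print(ray(c,[[302,114],[360,114],[359,213]],.025,T))
E
```

```text
x t 34.62 w 0.0135 F [ 0.1 -0.  -0.8] p [ 0.4009 -0.2602  0.2601]
(0.4878263549804687, -0.2759215698242187, 118.66573333740234, 69.56379699707031, np.float64(-0.07502351159445908)) (0.48808013916015625, -0.276013916015625, 119.64804077148438, 70.10995483398438, np.float64(-0.07475533127268719)) 0.02478675018191978
[[ 0.54948381 -0.24775686  0.025     ]
 [ 0.54463359 -0.3137497   0.025     ]
 [ 0.42524792 -0.30741518  0.025     ]]
```

View pics/wrist5.png

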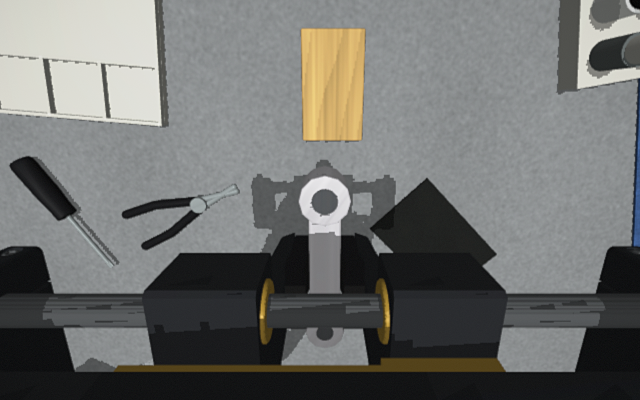

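```bash
python3 - <<'E'
from act import *
K=(.489,-.272); yb=-.075-np.pi/2
go(K,.10,yb); manip.move_linear([*K,.0285],rate=.08); manip.dwell(.15); chk("down")
manip.set_gripper(.030); manip.dwell(.1); chk("open")
manip.move_linear([*K,.10],rate=.12)
go((.42,-.27),.26,yb); manip.dwell(.1); c=snap("wrist","wrist6"); snap("scene","scene6"); snap("side","side6")
T=c["T"];P=cloud(c,T);x,y,z=P[...,0],P[...,1],P[...,2]
n=(x>.38)&(x<.6)&(y>-.36)&(y<-.18)
for lo,hi in((.018,.06),(.038,.06)):
    m=big(n&(z>lo)&(z<hi)); print(rect(P[m]),np.percentile(z[m],[50,95]))
for nm in("scene","side"):
    d=dict(np.load(nm+"6.npz"));Q=cloud(d);x,y,z=Q[...,0],Q[...,1],Q[...,2];m=big((x>.38)&(x<.6)&(y>-.36)&(y<-.18)&(z>.036)&(z<.06)); print(nm,rect(Q[m]))
E
```

```text
down t 36.57 w 0.0132 F [-0.  -0.3 -1.2] p [ 0.4892 -0.2721  0.0284]
open t 37.1 w 0.0297 F [-0.4 -0.6 -0.5] p [ 0.489  -0.272   0.0286]
(0.487367919921875, -0.2759792175292969, 119.6087875366211, 70.0370864868164, np.float64(-0.07480340133036378)) [0.02498597 0.04665095]
(0.48998202514648437, -0.2725977478027344, 83.3484878540039, 20.6798038482666, np.float64(-0.078956734208397)) [0.04572566 0.04791396]
scene (0.4912524108886719, -0.27016864013671876, 83.58354949951172, 20.070466995239258, np.float64(-0.05403380746299913))
side (0.490666748046875, -0.26886160278320315, 82.85122680664062, 23.983638763427734, np.float64(-0.11773302547022269))
```

View pics/wrist6.png

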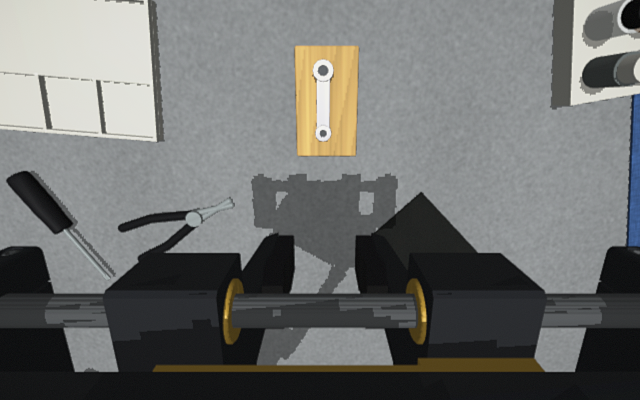

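View pics/scene6.png

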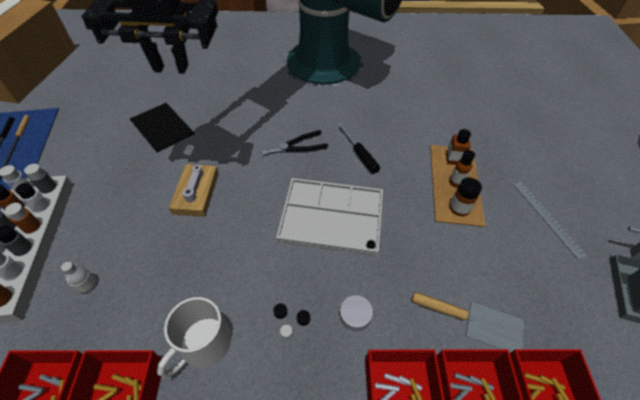

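The link lies flat, about 4 mm from the block's centre and aligned with it, and the bottles still stand. Now the bottles go back.

```bash
python3 - <<'E'
from act import *
for n in ("square","slim","wide"): print(n); back(n)
go((.55,.02),.28,-.155); snap("wrist","wrist7"); chk("v")
manip.move_pose([.3,-.45,.3],ori(-1)); manip.dwell(.3); snap("scene","scene7"); snap("side","side7"); chk("end")
E
sed -i 's/wrist1.npz/wrist7.npz/' m2.py; sed 's/"0.npz"/"7.npz"/' m2.py | python3 - 2>&1 | grep -E "cap|square|sq"; sed 's/0.npz/7.npz/' m1.py | python3 - | grep -E tall
```

```text
square
at t 42.62 w 0.0619 F [0.4 0.3 0.6] p [0.3894 0.2988 0.0318]
grip t 43.12 w 0.0359 F [-1.4 -0.5  3.1] p [0.3889 0.2987 0.0315]
lift t 44.2 w 0.0361 F [-0.6  0.7 -2.1] p [0.3878 0.2978 0.1688]
down t 46.89 w 0.0357 F [-1.1 -0.2 -0.2] p [ 0.4982 -0.0426  0.0391]
open t 47.55 w 0.0613 F [0.6 0.2 0.7] p [ 0.4975 -0.0425  0.0385]
slim
at t 50.92 w 0.0599 F [-0.7  0.5  0.7] p [0.4589 0.2898 0.0359]
grip t 51.46 w 0.0312 F [-0.4 -0.9  2.1] p [0.4583 0.2896 0.0355]
lift t 52.51 w 0.0314 F [-0.2  0.  -1.5] p [0.4572 0.289  0.1687]
down t 54.89 w 0.031 F [-0.6  0.4 -0.4] p [0.5087 0.019  0.0431]
open t 55.58 w 0.0601 F [-0.4 -0.1  0.4] p [0.508  0.019  0.0425]
wide
at t 58.75 w 0.0598 F [-0.  -0.1  0.2] p [0.5284 0.281  0.0281]
grip t 59.14 w 0.0434 F [ 0.  -1.   4.9] p [0.5282 0.281  0.0281]
lift t 60.24 w 0.0436 F [ 0.4 -0.3 -2. ] p [0.5265 0.2802 0.1686]
down t 62.77 w 0.0436 F [-1.1 -0.3 -1.7] p [0.5176 0.0851 0.0349]
open t 63.32 w 0.0601 F [0.  0.5 0.5] p [0.517  0.085  0.0345]
v t 64.78 w 0.06 F [ 0.   0.1 -0.8] p [0.5482 0.0205 0.2767]
end t 67.11 w 0.0604 F [ 0.1  0.5 -0.1] p [
[... 244 characters left out ...]
0.49837745030767017 -0.041880904865524746 0.025305479681715037 0.02523450449165321
  tall 279 top 0.1033 0.5100332542827463 0.019701295543771563 0.021971471150686428 0.021195432182200265
  tall 415 top 0.0876 0.5187379959635801 0.0859841938015023 0.042982239417159174 0.040961087137229985
  tall 246 top 0.0886 0.8007283487551474 -0.16343757356628597 0.057241564904751074 0.012650333102235067
  tall 162 top 0.0872 0.7985165791500959 -0.16211122840552167 0.0549590460842202 0.011838012249514196
  tall 452 top 0.1013 0.5076515116412927 0.01962973744736818 0.021866210909239903 0.025198597438079506
  tall 346 top 0.0864 0.5172485113014551 0.08675924745319902 0.039868080657931404 0.042741699388290644
```

View pics/wrist7.png

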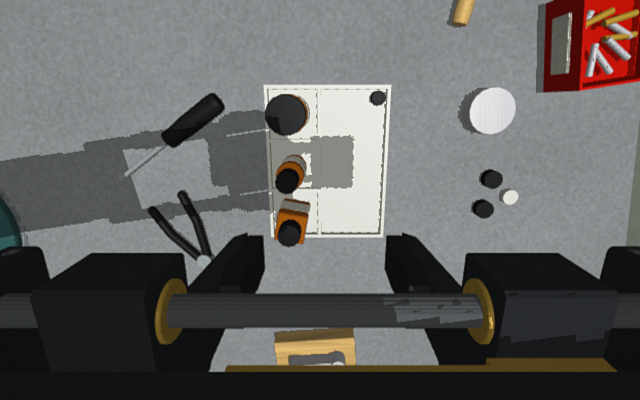

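View pics/scene7.png

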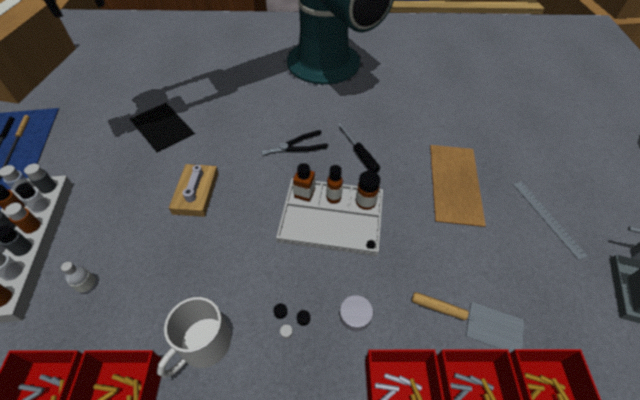

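The bottles are back upright within about 2 mm of their starting positions, at (305,182), (335,184) and (368,190), with cap heights unchanged. The link is still on the block at (193,183). I hand in the job.

```bash
python3 -c "
from cell import *
order.close_job(); print(manip.state()['clock'])"
```

```text
the job is handed in; nothing more can be done
the job is handed in; nothing more can be done
```

The whole job is done and handed in, with the last clock reading at about 67 s of the 134 s allowed. I stood all three bottles on the cardboard and laid the link on the filing block. Then I put each bottle back in its own compartment.

- **Bottles:** in the last pictures all three stand upright. Where the cameras could see them, their positions are within about 2 mm of the start and their cap heights match to within 1 mm. The side camera gave no separate reading for the square bottle, at the start or at the end, so that one rests on the scene and wrist views.
- **Link:** it lies flat and released, about 4 mm from the block's middle by the wrist view.
- **Disagreements between cameras:**
  - The block's centre differed by up to 4 mm in x and 8 mm in y, so I aimed between the readings, inside the 15 mm limit.
  - The link's angle on the block read -0.05, -0.08 and -0.12 rad, against -0.075 for the block, all well inside 0.26 rad.
- **Contact:** force readings stayed at 6 N or less, and the arm was parked clear of everything at hand-in. No check failed.

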